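Thickness check on a de-scaled test panel

TASK

Using the yellow scraper block, not the fingers, push the four loose rust chips off the sloped steel panel so that all of them lie in the aluminium trough along its lower edge, and stand the scraper back on the worktop clear of the stand. Then take the white thickness probe out of its grey block and hold its brass tip on the centre of the red ring, square to the sloped panel, pressed gently so that the sprung tip is about half way in. Leave the jar, bottle and beaker where they are; the program finishes while the probe is still held like that, pressed on the ring.

Things in the scene. Friction and masses are not known exactly. Their poses are not given: they have to be found in the camera images.
- stand: fixed sloped stand with a bare steel panel, 160 mm along the slope (x) by 150 mm wide (y). Origin: centre of the panel's upper face, about 80 mm above the worktop. Axes: x up the slope (roughly towards the robot's right, so the panel's low edge and the trough are on its left), y level along the panel's width, z square out of the face. The slope is 15 degrees about y: the lower edge is the one at x = -80 mm, 59 mm above the worktop
- trough (a point): centre of the inside floor of the aluminium trough (13 mm above the worktop) fixed to the stand along and below the panel's lower edge; inside 54 mm across by 166 mm long, its rim 30 mm above the worktop, so it stays below the plane of the panel's face
- spot (a point): centre of the red ring (22 mm outside diameter, white inside with a black dot, printed flat) on the panel's face; its z is square to the face
- chip_1: loose rust-brown steel chip, about 18x14x6 mm, lying on the panel; origin at its centre
- chip_2: another such chip
- chip_3: another such chip
- chip_4: another such chip
- scraper_grip (a point): scraper block standing on the worktop: flat foot 36 mm (x) by 140 mm (y) by 22 mm high, yellow with a black rubber sole, and on it a black grip rib 22 mm thick (x), 96 mm long (y), reaching from 22 to 72 mm above the sole. This point is in the middle of the rib, 50 mm above the sole; z up. About 0.2 kg
- probe_grip (a point): white thickness probe standing upright in the grey block: handle 24x24 mm square, from 38 to 112 mm above the end of the tip (the top 6 mm is a 26 mm blue cap). This point is on its axis, 80 mm above the end of the tip when the tip is out; z along the probe, up, x and y square to the handle's flats. About 0.15 kg
- tip (a point): the end of the probe's brass tip (9 mm diameter, on the probe's axis), moving with the tip; z along the probe towards its handle
- plunger (a joint): how far the sprung tip is pushed into the probe: 0 m out, 0.012 m fully in; its spring gives 0.8 N at first and 5.6 N fully in
- holder: fixed grey block 70x70x50 mm in which the probe stands; origin at the centre of its underside. A 21 mm hole takes the probe's 14 mm nose, the handle's shoulder rests on top, 50 mm above the worktop; the probe must be lifted 40 mm to come out
- jar_salts: bystander: white jar with black cap, 68 mm diameter, 118 mm high; origin under its base
- reagent_bottle_3: bystander: clear bottle with blue cap, 46 mm diameter, 85 mm high; origin under its base
- beaker_50: bystander: small clear beaker, 49 mm diameter, 60 mm high; origin under its base

How it is judged (in metres and radians):
On the way, in this order (a step that is already met when the one before it is completed fails the run):
1. the scraper block is lifted in the gripper while the probe is still in its block (height (world z) of scraper_grip above 0.09 m and contact force between the fingers and scraper above 1 N and horizontal distance between probe_grip and holder below 0.02 m), for 0.2 s.
2. all four chips lie in the trough while the scraper is held and the probe is still in its block (height (world z) of chip_1 between 0.013 and 0.04 m and horizontal distance between each of chip_1, chip_2, chip_3, chip_4 and trough below 0.09 m and height (world z) of chip_2 between 0.013 and 0.04 m and height (world z) of chip_3 between 0.013 and 0.04 m and height (world z) of chip_4 between 0.013 and 0.04 m and contact force between the fingers and scraper above 1 N and horizontal distance between probe_grip and holder below 0.02 m), for 0.2 s.
3. the scraper stands on the worktop, let go, clear of the stand (height (world z) of scraper_grip below 0.056 m and contact force between scraper and stand below 0.1 N and contact force between the fingers and scraper below 0.1 N and angle between scraper_grip's own z axis and vertical below 0.15 rad and linear speed of scraper below 0.02 m/s), for 0.2 s.
At the end, for the whole second after the job is handed in: The gripper holds the probe still with its tip within 6 mm of the ring's centre, within 7 degrees of square to the panel, pushed in 2 to 10.5 mm (0.8 to 7 N); all four chips lie in the trough; the scraper stands upright on the worktop, let go, clear of the stand (all of step 3 and distance between tip and spot below 0.006 m and angle between the z axis of tip and the z axis of spot, either way round below 0.12 rad and value of joint plunger between 0.002 and 0.0105 m and contact force between probe and stand between 0.8 and 7 N and contact force between the fingers and probe above 1 N and linear speed of probe below 0.02 m/s and contact force between probe and holder below 0.05 N and height (world z) of chip_1 between 0.013 and 0.04 m and horizontal distance between each of chip_1, chip_2, chip_3, chip_4 and trough below 0.09 m and height (world z) of chip_2 between 0.013 and 0.04 m and height (world z) of chip_3 between 0.013 and 0.04 m and height (world z) of chip_4 between 0.013 and 0.04 m); the arm keeps its last pose, push and grip.
It fails at once if the fingers touch a chip (contact force between the fingers and chip_1 above 0.3 N or contact force between the fingers and chip_2 above 0.3 N or contact force between the fingers and chip_3 above 0.3 N or contact force between the fingers and chip_4 above 0.3 N).
It fails at once if the probe is pressed hard (over 15 N) on the panel (contact force between probe and stand above 15 N).
It fails at once if the jar, the bottle or the beaker is moved more than 30 mm (distance of any of jar_salts, reagent_bottle_3, beaker_50 from where it was at the start of the episode above 0.03 m).
It also fails if it takes over 59 s, if anything falls off the work surface, if the arm or the gripper's body presses on something with over 40 N, if the wrist force passes 120 N, or if a joint passes its speed limit or range.

ROBOT

A 6-joint arm with a two-finger parallel gripper is mounted at the origin on a cart in front of the work surface, level with it; the furniture and walls round the work are solid. World frame = base frame: x ahead of the robot, y to its left, z up, the work surface at z = 0. Lengths are in mm, angles in rad, forces in N, time in s.
With the tool pointing down it reaches from about 300 to 750 mm from the base axis. Payload 8.5 kg.
Tool frame: the origin (TCP) lies at the very end of the fingers, on their centre line; the grasp point (between the pads) lies 19 mm behind it; z points along the fingers, y is the direction in which the jaws open and shut (so a half turn about z gives the same grasp; the last joint's range is limited). The gripper opens to 85 mm and grips with 20 to 120 N. Pads are 22 mm wide; open, the fingers measure 114 mm over their backs; the gripper's body (76 mm by 85 mm) begins 54 mm behind the grasp point. The pads swing forward as they close: fully open they stand 13 mm farther back than shut.
Start: joints at [-1.315, 0.381, 1.297, -0, 1.464, -0.215], TCP at [249.471, -490.147, 231.322] pointing down, gripper open.
Joint ranges: [-3.11, 3.11], [-0.89, 2.33], [0.22, 2.48], [-1.42, 4.56], [0.17, 2.85], [-2.88, 2.88]. Speed limits (rad/s): [2.39, 2.39, 3.14, 3.14, 3.14, 3.14].

INTERFACE

Orientations are given as a unit quaternion [w, x, y, z].
In Python, from workcell import sense, read_camera, get_calibration, close_job gives the robot as it stands.
- The arm moves only by the shell command python3 -m crank 'ROWS' [OPENING] [FORCE]. ROWS is JSON, a list of rows, each an object with "travel": the shift along the tool's x, y, z normalised to -1 to 1, where 1 is 60 cm, a list of three; "angular": the turn, a rotation vector about the tool's x, y, z normalised to -1 to 1, where 1 is 2 pi rad, a list of three. A call has 1 to 5 rows; each row is the pose to reach, as a shift and turn from the pose commanded when the call began, along the tool's axes at that moment, turning the shorter way round; what a row does not reach only later rows make up. A row lasts 1/12 s, in which the tool goes at most 41.7 mm and 7.16 degrees, less where a joint would pass 70% of its speed; a pose out of reach is approached as far as the arm can. A call with a number of a shift or a turn outside -1 to 1 is refused whole. A call with a gripper value outside its range is refused whole. OPENING is the opening, from 0 (shut) to 1 (fully open), set as the call begins (- or left out, the last holds). The fingers move at their own pace and stop on an object; FORCE is the grip in N (left out, the last holds). Time passes only in rows, so rows that repeat a pose let the fingers close. It gives the time, the measured TCP pose, the force and the opening at its end, in the units of the state.
- sense(): the state, without advancing time (a new reading comes with each control period).
- read_camera(name): name is "side" or "top" or "wrist"; returns the picture (400x640x3 uint8, blue, green, red); there is no depth.
- get_calibration(name): a dict with "fx", "fy", "cx", "cy" (pixels), "k1" (the pictures are not rectified: a ray, as slopes to the right and down, at radius r is drawn at 1 + k1 r^2 times it, then the intrinsics apply), "cam_to_world" (4x4, takes a point from camera to world coordinates). Camera axes: x right, y down, z forward; pixel columns grow to the right and rows downward; lengths in mm; the calibration is good to about 2 mm. A picture is of the moment at which its call begins: read the wrist's pose just before it. get_calibration takes no time and is no camera call; for the wrist camera it gives the pose at the moment of the call.
- close_job(): hands the job in, once; it reports no verdict.
The state is a dict: "clock": time; "q": joint angles; "dq": joint speeds; "joint_torque": joint torques, N m; "eef_pos": TCP position; "tcp_rot": TCP orientation; "force": force on the tool from outside, world axes, zero at the start; "torque": the same for the moment, N m; "opening": finger opening in mm.
Only numpy, scipy, OpenCV 4.12 (cv2) and the standard library are available. Lean on these libraries where they do the work, as an engineer would, in place of code of your own. Each camera call takes 0.05 s, during which the arm holds its last target. There are 200 camera calls.

## Working session

There is one attempt and no reset: what is moved stays moved. The work goes in short steps, Python scripts to look and compute and a shell command to move; the robot and the scene stay as the last step left them, time stands still between calls to the robot, and variables do not carry over. Pictures are saved under pics/ and viewed, about 8 in all and at most 12, crops included, and the job is handed in when it is done.

```bash
ls; mkdir -p pics; python3 - <<'E'
from workcell import *
import cv2
for n in ("side","top"):
    cv2.imwrite(f"pics/{n}0.png",read_camera(n)); c=get_calibration(n); print(n,c)
print(sense())
E
```

```text
pics
side {'fx': 419.5456871222802, 'fy': 419.5456871222802, 'cx': 321.647700172962, 'cy': 196.65471902851414, 'k1': -0.07487731446942433, 'cam_to_world': array([[-9.43118168e-01, -1.67284534e-01,  2.87304725e-01,
         3.05200743e+02],
       [-3.32222222e-01,  5.06737627e-01, -7.95515790e-01,
         8.09692653e+02],
       [-1.25106264e-02, -8.45714409e-01, -5.33489103e-01,
         6.27889027e+02],
       [ 0.00000000e+00,  0.00000000e+00,  0.00000000e+00,
         1.00000000e+00]])}
top {'fx': 361.28547890753447, 'fy': 361.28547890753447, 'cx': 320.7014224145353, 'cy': 196.83933599466653, 'k1': 0.022001642600342236, 'cam_to_world': array([[ 1.62613336e-01, -9.63849819e-01,  2.11069724e-01,
         3.96551538e+02],
       [-9.86686595e-01, -1.58297279e-01,  3.73032885e-02,
        -4.19143179e+01],
       [-2.54300486e-03, -2.14325680e-01, -9.76758945e-01,
         1.02398284e+03],
       [ 0.00000000e+00,  0.00000000e+00,  0.00000000e+00,
         1.00000000e+00]])}
{'clock': 0.1, 'q': array([-1.31530493e+00,  3.81163448e-01,  1.29817816e+00,  2.75560368e-05,
        1.46359579e+00, -2.15302666e-01]), 'dq': array([ 0.00023117, -0.00124953, -0.00218127,  0.00132468,  0.00064842,
        0.00027936]), 'joint_torque': array([ 3.27685659e-03, -4.49218047e+01, -2.31657708e+01, -1.37858569e-04,
        3.73328789e-03,  8.82316620e-07]), 'eef_pos': array([ 249.41201904, -489.90354085,  230.75711284]), 'tcp_rot': array([-6.72509391e-04,  9.72421945e-01,  2.33227591e-01,  1.85228569e-07]), 'force': array([-0.68086238,  0.03256089, -0.12053657]), 'torque': array([-0.01155004,  0.02522167,  0.00311641]), 'opening': 85.34725162857032}
```

View pics/top0.png

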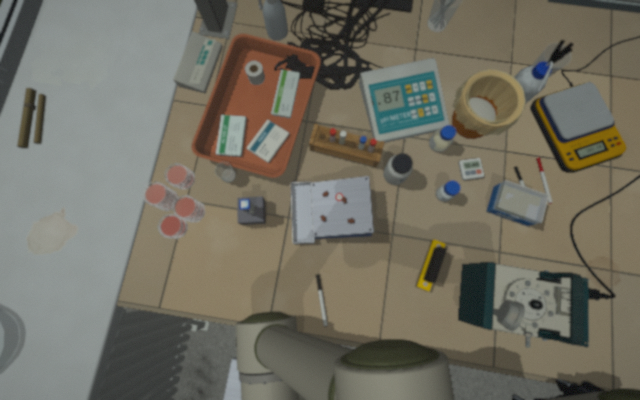

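View pics/side0.png

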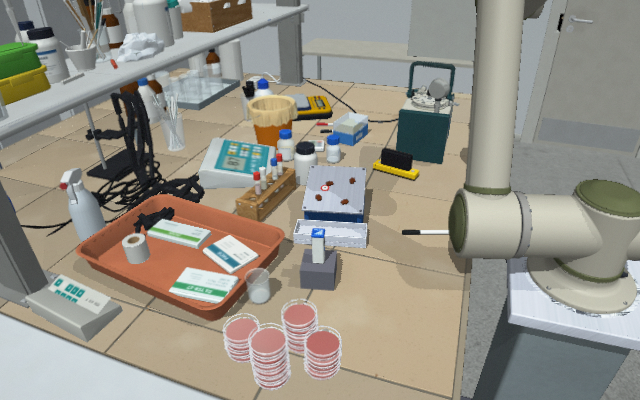

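```bash
cat > h.py <<'E'
import numpy as np, cv2
from workcell import *
from scipy.spatial.transform import Rotation as R
def ray(n,p,c=None):
    c=c or get_calibration(n); T=np.array(c['cam_to_world'])
    K=np.array([[c['fx'],0,c['cx']],[0,c['fy'],c['cy']],[0,0,1]])
    u=cv2.undistortPoints(np.array(p,float).reshape(-1,1,2),K,np.array([c['k1'],0,0,0.]))[:,0]
    d=np.c_[u,np.ones(len(u))]@T[:3,:3].T
    return T[:3,3],d
def onz(n,p,z,c=None):
    o,d=ray(n,p,c); return o+d*((np.atleast_1d(z)-o[2])/d[:,2])[:,None]
def onplane(n,p,q,nrm,c=None):
    o,d=ray(n,p,c); return o+d*(((q-o)@nrm)/(d@nrm))[:,None]
def proj(n,P,c=None):
    c=c or get_calibration(n); T=np.linalg.inv(np.array(c['cam_to_world'])); P=np.atleast_2d(P).astype(float)
    Q=P@T[:3,:3].T+T[:3,3]; u=Q[:,:2]/Q[:,2:]; u=u*(1+c['k1']*(u**2).sum(1))[:,None]
    return u*[c['fx'],c['fy']]+[c['cx'],c['cy']]
def tool():
    s=sense(); q=s['tcp_rot']; return s['eef_pos'],R.from_quat([q[1],q[2],q[3],q[0]])
def rows(p,Rt,f=None):
    """travel/angular numbers to reach TCP pose p, rotation Rt from the measured pose (or f=(p,R) commanded)"""
    p0,R0=f or tool()
    return np.round(R0.inv().apply(np.array(p)-p0)/600,4),np.round((R0.inv()*Rt).as_rotvec()/(2*np.pi),4)
def down(yaw): # tool z down, tool y (jaw axis) at yaw in world
    y=np.array([np.cos(yaw),np.sin(yaw),0]); z=np.array([0,0,-1.]); return R.from_matrix(np.c_[np.cross(y,z),y,z])
E
python3 - <<'E'
import cv2
t=cv2.imread('pics/top0.png'); s=cv2.imread('pics/side0.png')
a=t[165:300,230:460]; b=s[155:295,285:430]
cv2.imwrite('pics/c1.png',cv2.resize(a,None,fx=3.4,fy=3.4,interpolation=cv2.INTER_CUBIC))
cv2.imwrite('pics/c2.png',cv2.resize(b,None,fx=4,fy=4,interpolation=cv2.INTER_CUBIC))
E
```

```text
(no output)
```

View pics/c1.png

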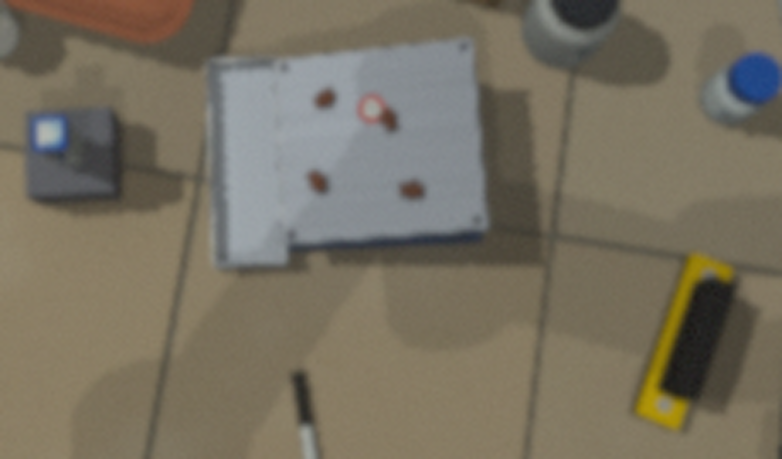

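View pics/c2.png

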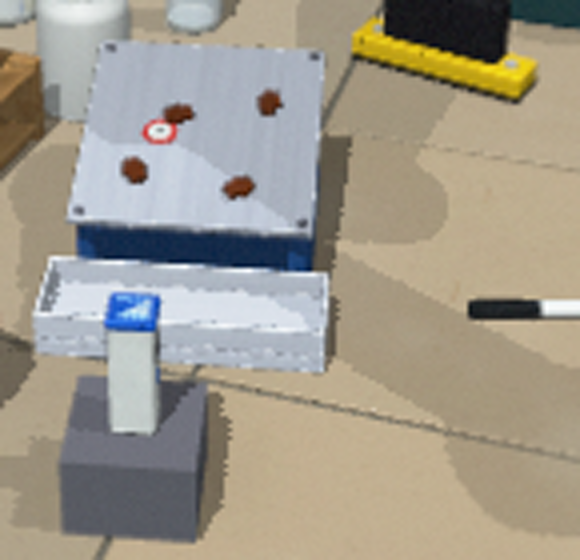

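```bash
cat > m.py <<'E'
from h import *
from scipy.optimize import least_squares
T=lambda p:np.array(p,float)/3.4+[230,165]
S=lambda p:np.array(p,float)/4+[285,155]
def Rs(yaw): return R.from_euler('z',yaw)*R.from_euler('y',-np.radians(15))
L=np.array([[80,75,0],[80,-75,0],[-80,-75,0],[-80,75,0]])
ct=T([[472,40],[487,232],[291,246],[276,62]]); cs=S([[104,42],[325,52],[312,232],[70,218]])
f=lambda v:(lambda W:np.r_[(proj('top',W)-ct).ravel(),(proj('side',W)-cs).ravel()])(Rs(v[3]).apply(L)+v[:3])
r=least_squares(f,[480,-50,80,-1.6]); print('stand',r.x.round(3),np.abs(r.fun).max(),r.fun.round(1))
v=r.x; n=Rs(v[3]).apply([0,0,1])
def loc(P): return Rs(v[3]).inv().apply(P-v[:3])
pt=onplane('top',T([[371,108],[325,98],[390,120],[318,181],[412,190]]),v[:3],n)
ps=onplane('side',S([[160,131],[134,170],[180,113],[239,187],[270,103]]),v[:3],n)
print(loc(pt).round(1));print(loc(ps).round(1)); print('spot',pt[0],ps[0])
Lf=np.array([[18,70,22],[18,-70,22],[-18,-70,22],[-18,70,22]])
cf=T([[693,252],[737,268],[685,432],[635,413]])
print('scr corners',onz('top',cf,22).round(1), onz('top',cf,22).mean(0).round(1))
print('rib top ctr',onz('top',T([[705,282],[737,282],[665,392],[698,402]]),72).mean(0).round(1))
print('side scr foot top', onz('side',S([[357,28],[532,72],[360,20]]),22).round(1))
print('probe cap',onz('top',T([[49,133]]),124),onz('side',S([[134,308]]),124))
print('holder top',onz('top',T([[30,110],[118,107],[120,195],[28,200]]),50).round(1))
print(tool()[1].as_matrix().round(3))
E
python3 m.py
```

```text
stand [582.837 -65.471  74.944  -1.355] 1.3106588100089311 [ 0.4 -0.2  0.7 -0.5 -1.3  0.2  0.5  0.2 -0.2 -0.3  0.2 -0.1  0.6  0.4
 -0.4  0.3]
[[ -5.   29.   -0. ]
 [-42.   41.2   0. ]
 [  9.6  17.8  -0. ]
 [-51.5 -25.2  -0. ]
 [ 23.1 -39.1  -0. ]]
[[ -1.4  27.3   0. ]
 [-36.3  39.8   0. ]
 [ 15.6  16.2   0. ]
 [-45.7 -26.8   0. ]
 [ 28.9 -41.1  -0. ]]
spot [610.1509882  -54.51938447  73.64645082] [609.21436625 -58.31939106  74.58723909]
scr corners [[ 545.8 -331.1   22. ]
 [ 538.7 -367.3   22. ]
 [ 403.9 -338.2   22. ]
 [ 411.9 -298.1   22. ]] [ 475.1 -333.7   22. ]
rib top ctr [ 473.7 -329.2   72. ]
side scr foot top [[ 543.2 -335.6   22. ]
 [ 403.5 -307.6   22. ]
 [ 544.1 -349.6   22. ]]
probe cap [[540.99118918 180.44554401 124.        ]] [[538.76464632 184.45152851 124.        ]]
holder top [[569.  217.9  50. ]
 [583.  148.   50. ]
 [512.6 132.3  50. ]
 [496.8 203.9  50. ]]
[[ 0.891  0.454 -0.   ]
 [ 0.454 -0.891  0.001]
 [ 0.    -0.001 -1.   ]]
```

```bash
cat >> m.py <<'E'
print('---- z=79.7 fixed')
g=lambda w:f([w[0],w[1],79.7,w[2]])
r=least_squares(g,[580,-65,-1.35]); print('stand',r.x.round(3),r.fun.round(1)); v=np.array([r.x[0],r.x[1],79.7,r.x[2]])
for h,a,b in((0,[[371,108]],[[160,131]]),(3,[[325,98],[390,120],[318,181],[412,190]],[[134,170],[180,113],[239,187],[270,103]])):
    q=v[:3]+n*h; print(loc(onplane('top',T(a),q,n)).round(1),loc(onplane('side',S(b),q,n)).round(1))
print('jar',onz('top',T([[585,3]]),118),'bottle',onz('top',T([[755,80]]),85))
E
python3 m.py | sed -n '/----/,$p'
```

```text
---- z=79.7 fixed
stand [581.83  -63.611  -1.355] [-0.1 -0.5  0.2 -0.5 -2.1  0.3 -0.3  0.  -0.2 -1.5  0.5 -1.3  0.9 -0.7
 -0.4 -0.8]
[[-3.2 28.5  0. ]] [[-5.6 27.1  0. ]]
[[-39.3  39.9   3. ]
 [ 11.8  16.7   3. ]
 [-48.7 -25.9   3. ]
 [ 25.2 -39.7   3. ]] [[-43.   39.1   3. ]
 [  8.4  15.7   3. ]
 [-52.3 -26.8   3. ]
 [ 21.5 -40.9   3. ]]
jar [[ 708.42920082 -203.5174377   118.        ]] bottle [[ 678.53382586 -347.68400469   85.        ]]
```

```bash
python3 - <<'E'
from h import *
print(rows([350,-335,200],down(-1.80)), rows([474,-332,165],down(-1.80)))
E
```

```text
(array([ 0.2665, -0.154 ,  0.0515]), array([-0.0002,  0.    ,  0.1114])) (array([ 0.4529, -0.0646,  0.1098]), array([-0.0002,  0.    ,  0.1114]))
```

```bash
python3 -m crank '[{"travel":[0.266,-0.154,0.05],"angular":[0,0,0.111]},{"travel":[0.266,-0.154,0.05],"angular":[0,0,0.111]},{"travel":[0.266,-0.154,0.05],"angular":[0,0,0.111]},{"travel":[0.266,-0.154,0.05],"angular":[0,0,0.111]},{"travel":[0.266,-0.154,0.05],"angular":[0,0,0.111]}]' 1 40
python3 - <<'E'
from h import *
print(rows([474,-332,165],down(-1.80)))
E
```

```text
clock: 0.52
eef_pos: [350.6, -332.6, 200.7]
tcp_rot: [-0.001, 0.998, -0.068, -0.0]
force: [-0.0, -0.6, -0.2]
opening: 85.4
(array([ 0.2036, -0.0289,  0.0593]), array([-0.0002,  0.0001,  0.0147]))
```

```bash
python3 -m crank '[{"travel":[0.204,-0.029,0.059],"angular":[0,0,0.0147]},{"travel":[0.204,-0.029,0.059],"angular":[0,0,0.0147]},{"travel":[0.204,-0.029,0.059],"angular":[0,0,0.0147]},{"travel":[0.204,-0.029,0.059],"angular":[0,0,0.0147]},{"travel":[0.204,-0.029,0.059],"angular":[0,0,0.0147]}]'
python3 - <<'E'
from h import *
c=get_calibration('wrist'); im=read_camera('wrist'); cv2.imwrite('pics/w1.png',im)
print(tool()[0],c)
np.save('w1.npy',c,allow_pickle=True)
E
```

```text
clock: 0.93
eef_pos: [474.6, -333.4, 164.2]
tcp_rot: [-0.001, 0.994, -0.111, -0.001]
force: [-0.9, 0.8, 0.1]
opening: 85.2
[ 473.49419299 -333.82672558  165.05918778] {'fx': 306.38320846084804, 'fy': 306.38320846084804, 'cx': 317.4948337877148, 'cy': 194.94297108417837, 'k1': -0.05348475158528784, 'cam_to_world': array([[-2.20238846e-01, -9.33494044e-01, -2.82990673e-01,
         5.45538360e+02],
       [-9.75443622e-01,  2.10129130e-01,  6.59961224e-02,
        -3.51617824e+02],
       [-2.14240333e-03,  2.90576357e-01, -9.56849409e-01,
         3.07434693e+02],
       [ 0.00000000e+00,  0.00000000e+00,  0.00000000e+00,
         1.00000000e+00]])}
```

View pics/w1.png

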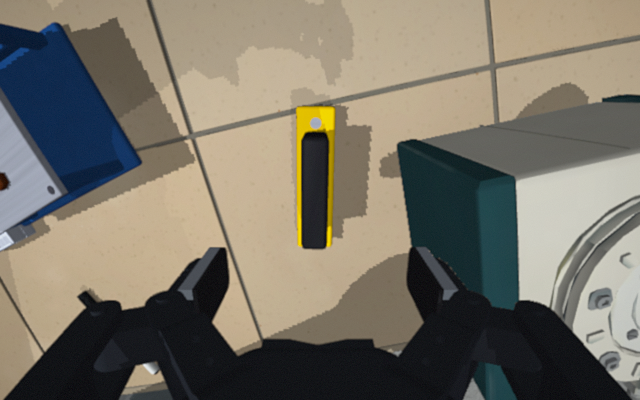

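```bash
python3 - <<'E'
from h import *
c=np.load('w1.npy',allow_pickle=True).item()
a=onz('wrist',[[303,134],[327,133],[327,246],[302,246]],72,c); print(a.round(1),a.mean(0).round(1))
b=onz('wrist',[[297,106],[336,107],[333,247],[298,247]],22,c); print(b.round(1))
for w in (a,): 
  d=(w[0]+w[1]-w[2]-w[3])[:2]; print(np.arctan2(d[1],d[0]))
E
```

```text
[[ 525.5 -335.3   72. ]
 [ 522.2 -353.2   72. ]
 [ 430.  -333.3   72. ]
 [ 434.7 -312.6   72. ]] [ 478.1 -333.6   72. ]
[[ 546.7 -332.4   22. ]
 [ 538.1 -366.4   22. ]
 [ 403.  -335.2   22. ]
 [ 410.9 -300.    22. ]]
-0.22888965257042557
```

```bash
python3 - <<'E'
from h import *
print(rows([476,-333.5,32],down(-1.80)))
E
python3 -m crank '[{"travel":[0.004,0,0.12],"angular":[0,0,0]},{"travel":[0.004,0,0.18],"angular":[0,0,0]},{"travel":[0.004,0,0.22],"angular":[0,0,0]},{"travel":[0.004,0,0.2215],"angular":[0,0,0]},{"travel":[0.004,0,0.2215],"angular":[0,0,0]}]' 1 60
python3 -m crank '[{"travel":[0,0,0],"angular":[0,0,0]},{"travel":[0,0,0],"angular":[0,0,0]},{"travel":[0,0,0],"angular":[0,0,0]},{"travel":[0,0,0],"angular":[0,0,0]},{"travel":[0,0,0],"angular":[0,0,0]}]' 0 60
```

```text
(array([ 0.0043, -0.0013,  0.2218]), array([-0.0001,  0.0003,  0.0009]))
clock: 1.4
eef_pos: [474.1, -334.5, 31.9]
tcp_rot: [-0.001, 0.994, -0.113, -0.002]
force: [-0.2, -0.5, 0.7]
opening: 85.5
clock: 1.82
eef_pos: [476.1, -335.0, 34.2]
tcp_rot: [0.0, 0.994, -0.112, 0.001]
force: [1.0, 3.0, 2.3]
opening: 25.7
```

```bash
cat >> h.py <<'E'
ST=np.array([581.8,-63.6,79.7]); YS=-1.355
RP=R.from_euler('z',YS)*R.from_euler('y',-np.radians(15))
def P(x,y,h): return ST+RP.apply([x,y,h])
RT=R.from_matrix(RP.as_matrix()[:,[1,0,2]]*[1,1,-1]) # tool x=yp, y=xp, z=-zp
def where(): # TCP in panel frame + rotation error
    p,r=tool(); return RP.inv().apply(p-ST).round(1),(RT.inv()*r).as_rotvec().round(3)
E
python3 -m crank '[{"travel":[0,0,0],"angular":[0,0,0]},{"travel":[0,0,-0.05],"angular":[0,0,0]},{"travel":[0,0,-0.12],"angular":[0,0,0]},{"travel":[0,0,-0.19],"angular":[0,0,0]},{"travel":[0,0,-0.25],"angular":[0,0,0]}]'
python3 -m crank '[{"travel":[0,0,0],"angular":[0,0,0]},{"travel":[0,0,0],"angular":[0,0,0]},{"travel":[0,0,0],"angular":[0,0,0]}]'
python3 - <<'E'
from h import *
print(tool()[0],RT.as_matrix().round(3),rows(P(68,-3,32.5+40),RT))
E
```

```text
clock: 2.23
eef_pos: [475.6, -334.7, 185.5]
tcp_rot: [0.0, 0.994, -0.112, 0.0]
force: [0.3, -0.7, -1.5]
opening: 21.4
clock: 2.48
eef_pos: [475.3, -334.3, 181.8]
tcp_rot: [-0.001, 0.994, -0.112, -0.001]
force: [0.2, 0.4, -2.4]
opening: 21.6
[ 475.27988827 -334.3268268   181.84614265] [[ 0.977  0.207  0.055]
 [ 0.214 -0.944 -0.253]
 [ 0.     0.259 -0.966]] (array([ 0.1014, -0.4065,  0.0245]), array([-0.0412,  0.0094, -0.0697]))
```

```bash
python3 -m crank '[{"travel":[0.015,-0.06,0.0],"angular":[-0.008,0.002,-0.014]},{"travel":[0.03,-0.12,0.0],"angular":[-0.016,0.004,-0.028]},{"travel":[0.045,-0.18,0.0],"angular":[-0.025,0.006,-0.042]},{"travel":[0.06,-0.24,0.0],"angular":[-0.033,0.008,-0.056]},{"travel":[0.075,-0.3,0.0],"angular":[-0.041,0.0094,-0.07]}]'
python3 - <<'E'
from h import *
print(where(),rows(P(66,-3,32.5+30),RT))
E
```

```text
clock: 2.9
eef_pos: [559.5, -167.4, 180.9]
tcp_rot: [0.13, 0.985, 0.11, 0.013]
force: [0.2, -0.3, -0.8]
opening: 21.4
(array([119.5, -44. ,  72.7]), array([-0.   , -0.001, -0.007])) (array([ 0.0689, -0.0887,  0.017 ]), array([0.    , 0.0001, 0.0011]))
```

```bash
python3 -m crank '[{"travel":[0.03,-0.04,0.0],"angular":[0,0,0.001]},{"travel":[0.06,-0.085,0.0],"angular":[0,0,0.001]},{"travel":[0.069,-0.085,0.017],"angular":[0,0,0.001]},{"travel":[0.069,-0.085,0.017],"angular":[0,0,0.001]},{"travel":[0.069,-0.085,0.017],"angular":[0,0,0.001]}]'
python3 - <<'E'
from h import *
print(where(),rows(P(66,-3,32.5+4),RT)); cv2.imwrite('pics/w2.png',read_camera('side')[130:270,260:440].repeat(4,0).repeat(4,1))
E
```

```text
clock: 3.32
eef_pos: [589.3, -115.1, 158.0]
tcp_rot: [0.129, 0.986, 0.105, 0.013]
force: [0.4, 0.2, -2.5]
opening: 21.3
(array([70.4, -3.7, 62.2]), array([ 0.002, -0.002,  0.004])) (array([ 0.0012, -0.0073,  0.0428]), array([-0.0002,  0.0003, -0.0006]))
```

View pics/w2.png

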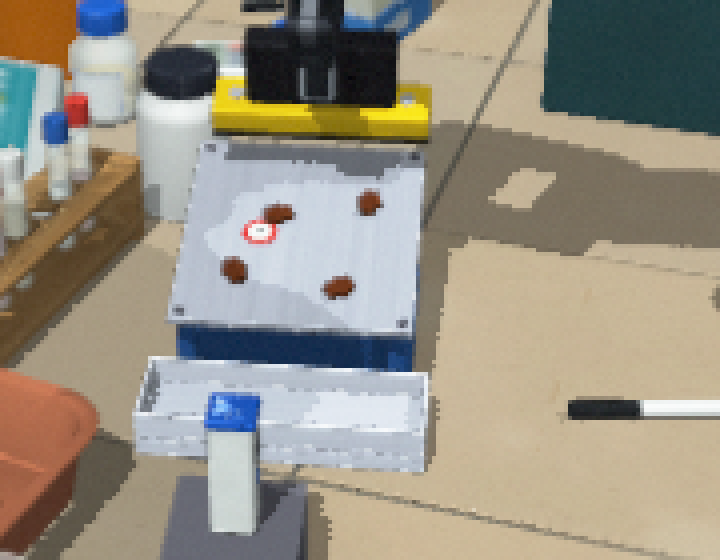

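```bash
python3 -m crank '[{"travel":[0.001,-0.005,0.02],"angular":[0,0,0]},{"travel":[0.001,-0.005,0.04],"angular":[0,0,0]},{"travel":[0.001,-0.005,0.043],"angular":[0,0,0]},{"travel":[0.001,-0.005,0.043],"angular":[0,0,0]}]'
python3 -c "from h import *;print(where())"
python3 -m crank '[{"travel":[0,0,0.002],"angular":[0,0,0]},{"travel":[0,0,0.004],"angular":[0,0,0]},{"travel":[0,0,0.004],"angular":[0,0,0]},{"travel":[0,0,0.004],"angular":[0,0,0]}]'
python3 -c "from h import *;print(where())"
```

```text
clock: 3.7
eef_pos: [590.9, -119.6, 133.9]
tcp_rot: [0.13, 0.986, 0.104, 0.014]
force: [0.5, 0.1, -0.7]
opening: 21.2
(array([68.7, -3.1, 37.7]), array([ 0.   , -0.   ,  0.006]))
clock: 4.03
eef_pos: [591.8, -119.2, 132.4]
tcp_rot: [0.13, 0.986, 0.105, 0.015]
force: [0.1, 0.9, -1.9]
opening: 21.2
(array([68.1, -2.2, 36.3]), array([-0.001,  0.002,  0.005]))
```

```bash
for i in 1 2; do python3 -m crank '[{"travel":[0,0,0.0015],"angular":[0,0,0]},{"travel":[0,0,0.003],"angular":[0,0,0]},{"travel":[0,0,0.003],"angular":[0,0,0]},{"travel":[0,0,0.003],"angular":[0,0,0]}]' | grep force
python3 -c "from h import *;print(where())"; done
```

```text
force: [-0.3, 1.0, 1.1]
(array([68. , -2.1, 34.4]), array([-0.001,  0.002,  0.005]))
force: [-5.6, 5.1, 14.0]
(array([68.1, -2. , 34.3]), array([-0.001,  0.003,  0.005]))
```

```bash
for i in 1 2; do python3 -m crank '[{"travel":[0,-0.014,-0.001],"angular":[0,0,0]},{"travel":[0,-0.028,-0.001],"angular":[0,0,0]},{"travel":[0,-0.042,-0.001],"angular":[0,0,0]},{"travel":[0,-0.056,-0.001],"angular":[0,0,0]},{"travel":[0,-0.07,-0.001],"angular":[0,0,0]}]' | grep force
python3 -c "from h import *;print(where())"; done
```

```text
force: [1.7, -2.3, 8.2]
(array([27.3, -1. , 34.4]), array([-0.004,  0.005,  0.005]))
force: [0.8, -1.8, 7.7]
(array([-15.5,  -1.2,  34.4]), array([-0.003,  0.004,  0.005]))
```

```bash
python3 -m crank '[{"travel":[0,-0.014,-0.0005],"angular":[0,0,0]},{"travel":[0,-0.028,-0.0005],"angular":[0,0,0]},{"travel":[0,-0.042,-0.0005],"angular":[0,0,0]},{"travel":[0,-0.056,-0.0005],"angular":[0,0,0]},{"travel":[0,-0.07,-0.001],"angular":[0,0,0]}]' | grep force
python3 -c "from h import *;print(where())"
python3 -m crank '[{"travel":[0,-0.012,-0.001],"angular":[0,0,0]},{"travel":[0,-0.025,-0.001],"angular":[0,0,0]},{"travel":[0,-0.038,-0.001],"angular":[0,0,0]},{"travel":[0,-0.038,-0.001],"angular":[0,0,0]},{"travel":[0,-0.038,-0.001],"angular":[0,0,0]}]' | grep force
python3 - <<'E'
from h import *
print(where()); 
a=read_camera('side')[130:270,260:440].repeat(4,0).repeat(4,1); cv2.imwrite('pics/w3.png',a)
E
```

```text
force: [1.6, -1.4, 4.0]
(array([-58.3,  -1.4,  34.4]), array([-0.001,  0.002,  0.005]))
force: [0.9, 0.7, -1.7]
(array([-81.5,  -1.7,  34.4]), array([0.   , 0.001, 0.004]))
```

View pics/w3.png

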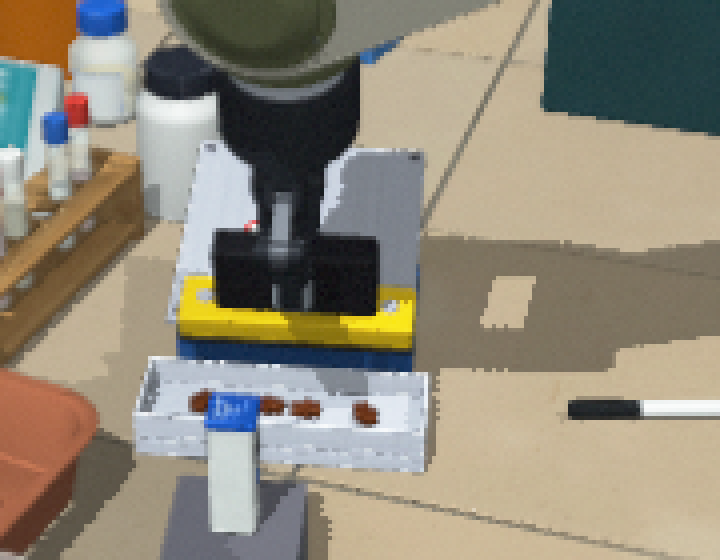

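```bash
python3 -m crank '[{"travel":[0,0,-0.04],"angular":[0,0,0]},{"travel":[0,0,-0.09],"angular":[0,0,0]},{"travel":[0,0.05,-0.12],"angular":[0,0,0]},{"travel":[0,0.11,-0.12],"angular":[0,0,0]},{"travel":[0,0.17,-0.12],"angular":[0,0,0]}]' | grep eef
python3 -c "from h import *;print(where(),rows([476,-334,180],down(-1.80)))"
```

```text
eef_pos: [578.6, -57.8, 189.9]
(array([ 22.4,  -1.9, 108.1]), array([-0.001,  0.004,  0.004])) (array([-0.2647,  0.3954,  0.1223]), array([ 0.041 , -0.01  ,  0.0699]))
```

```bash
python3 -m crank '[{"travel":[-0.033,0.05,0.01],"angular":[0.005,-0.001,0.008]},{"travel":[-0.066,0.1,0.02],"angular":[0.01,-0.002,0.017]},{"travel":[-0.1,0.15,0.035],"angular":[0.015,-0.004,0.026]},{"travel":[-0.133,0.2,0.05],"angular":[0.02,-0.005,0.035]},{"travel":[-0.166,0.25,0.065],"angular":[0.026,-0.006,0.044]}]' | grep eef
python3 -c "from h import *;print(rows([476,-334,130],down(-1.80)))"
```

```text
eef_pos: [512.4, -231.2, 189.2]
(array([-0.05  ,  0.1652,  0.1139]), array([ 0.0147, -0.0036,  0.0253]))
```

```bash
python3 -m crank '[{"travel":[-0.018,0.06,0.02],"angular":[0.005,-0.001,0.009]},{"travel":[-0.036,0.12,0.06],"angular":[0.01,-0.0025,0.018]},{"travel":[-0.05,0.165,0.1],"angular":[0.0147,-0.0036,0.0253]},{"travel":[-0.05,0.165,0.114],"angular":[0.0147,-0.0036,0.0253]},{"travel":[-0.05,0.165,0.114],"angular":[0.0147,-0.0036,0.0253]}]' | grep eef
python3 -c "from h import *;print(rows([476,-334,40],down(-1.80)))"
```

```text
eef_pos: [475.4, -333.9, 127.4]
(array([1.600e-03, 1.000e-04, 1.456e-01]), array([-0.0002,  0.0007, -0.0002]))
```

```bash
python3 -m crank '[{"travel":[0,0,0.05],"angular":[0,0.0005,0]},{"travel":[0,0,0.1],"angular":[0,0.0005,0]},{"travel":[0,0,0.135],"angular":[0,0.0005,0]},{"travel":[0,0,0.145],"angular":[0,0.0005,0]},{"travel":[0,0,0.145],"angular":[0,0.0005,0]}]' | grep -E "eef|force"
python3 -m crank '[{"travel":[0,0,0.004],"angular":[0,0,0]},{"travel":[0,0,0.008],"angular":[0,0,0]},{"travel":[0,0,0.008],"angular":[0,0,0]},{"travel":[0,0,0.008],"angular":[0,0,0]}]' | grep -E "eef|force"
```

```text
eef_pos: [477.4, -331.5, 42.6]
force: [0.1, 0.5, -1.0]
eef_pos: [477.6, -332.7, 39.2]
force: [-0.3, -0.2, -1.5]
```

```bash
python3 -m crank '[{"travel":[0,0,0.003],"angular":[0,0,0]},{"travel":[0,0,0.006],"angular":[0,0,0]},{"travel":[0,0,0.006],"angular":[0,0,0]},{"travel":[0,0,0.006],"angular":[0,0,0]}]' | grep -E "eef|force"
python3 -m crank '[{"travel":[0,0,0.001],"angular":[0,0,0]},{"travel":[0,0,0.002],"angular":[0,0,0]},{"travel":[0,0,0.002],"angular":[0,0,0]},{"travel":[0,0,0.002],"angular":[0,0,0]}]' | grep -E "eef|force"
```

```text
eef_pos: [477.2, -332.5, 34.6]
force: [0.3, 0.8, -0.5]
eef_pos: [477.4, -332.6, 33.7]
force: [0.1, 0.8, 1.5]
```

Contact with the table; release and rise, then measure the probe pose.

```bash
python3 -m crank '[{"travel":[0,0,0],"angular":[0,0,0]},{"travel":[0,0,0],"angular":[0,0,0]},{"travel":[0,0,0],"angular":[0,0,0]},{"travel":[0,0,0],"angular":[0,0,0]},{"travel":[0,0,0],"angular":[0,0,0]}]' 1 60 | grep -E "opening"
python3 -m crank '[{"travel":[0,0,0],"angular":[0,0,0]},{"travel":[0,0,-0.03],"angular":[0,0,0]},{"travel":[0,0,-0.1],"angular":[0,0,0]},{"travel":[0,0,-0.17],"angular":[0,0,0]},{"travel":[0,0,-0.235],"angular":[0,0,0]}]' | grep -E "eef|opening"
python3 - <<'E'
from h import *
# holder/probe yaw ~ from holder top corners; look-from pose
for yw in (-1.80,-1.355): print(yw,rows([490,-60,240],down(yw)),rows([500,150,230],down(yw)))
E
```

```text
opening: 80.1
eef_pos: [476.7, -331.9, 176.4]
opening: 85.3
-1.8 (array([-0.0799, -0.4465, -0.1068]), array([ 0.0002, -0.0004,  0.0004])) (array([-0.1423, -0.7913, -0.0908]), array([ 0.0002, -0.0004,  0.0004]))
-1.355 (array([-0.0799, -0.4465, -0.1068]), array([ 0.0003, -0.0004, -0.0704])) (array([-0.1423, -0.7913, -0.0908]), array([ 0.0003, -0.0004, -0.0704]))
```

```bash
python3 -m crank '[{"travel":[-0.012,-0.066,-0.1],"angular":[0,0,-0.014]},{"travel":[-0.024,-0.132,-0.107],"angular":[0,0,-0.028]},{"travel":[-0.036,-0.198,-0.107],"angular":[0,0,-0.042]},{"travel":[-0.048,-0.264,-0.107],"angular":[0,0,-0.056]},{"travel":[-0.06,-0.33,-0.107],"angular":[0,0,-0.07]}]' | grep eef
python3 -c "from h import *;print(rows([535,120,240],down(-1.355)))"
```

```text
eef_pos: [485.2, -146.1, 238.9]
(array([ 0.1766, -0.4152, -0.0028]), array([ 0.0006, -0.0005,  0.0002]))
```

```bash
python3 -m crank '[{"travel":[0,-0.066,0],"angular":[0,0,0]},{"travel":[0,-0.132,0],"angular":[0,0,0]},{"travel":[0,-0.198,0],"angular":[0,0,0]},{"travel":[0,-0.264,0],"angular":[0,0,0]},{"travel":[0,-0.33,0],"angular":[0,0,0]}]' | grep eef
python3 -c "from h import *;print(rows([530,182,215],down(-1.355)))"
```

```text
eef_pos: [442.6, 47.5, 237.6]
(array([ 0.1897, -0.1884,  0.0376]), array([ 0.0004, -0.0004, -0.0004]))
```

```bash
python3 -m crank '[{"travel":[0.05,-0.05,0.01],"angular":[0,0,0]},{"travel":[0.1,-0.1,0.02],"angular":[0,0,0]},{"travel":[0.15,-0.15,0.03],"angular":[0,0,0]},{"travel":[0.19,-0.188,0.0375],"angular":[0,0,0]},{"travel":[0.19,-0.188,0.0375],"angular":[0,0,0]}]' | grep eef
python3 - <<'E'
from h import *
c=get_calibration('wrist'); im=read_camera('wrist'); np.save('w4.npy',c,allow_pickle=True); cv2.imwrite('pics/w4raw.png',im)
print(tool()[0], proj('wrist',[[540,182.5,124],[540,182.5,50]]))
cv2.imwrite('pics/w4.png',cv2.resize(im[60:340,120:520],None,fx=2,fy=2,interpolation=cv2.INTER_CUBIC))
E
```

```text
eef_pos: [532.7, 184.5, 213.0]
[531.55063099 182.38957328 213.48805264] [[317.68327771 187.39095529]
 [317.53751001 168.233544  ]]
```

View pics/w4.png

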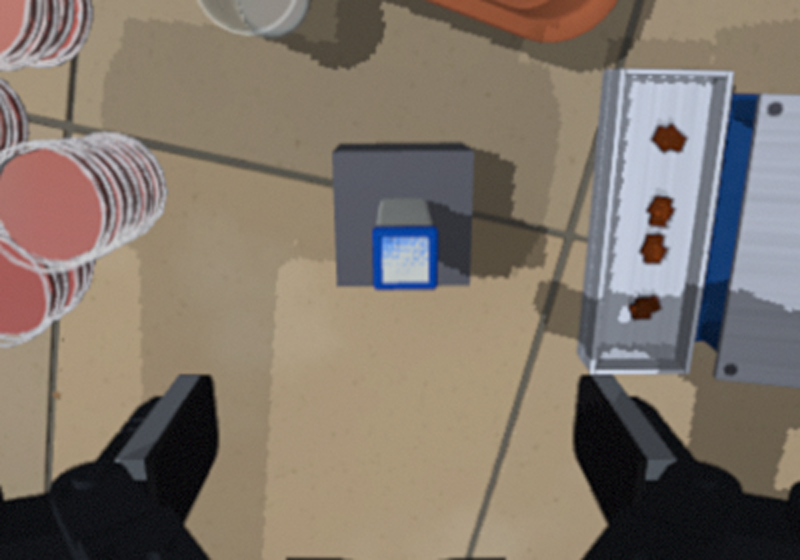

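```bash
python3 - <<'E'
from h import *
c=np.load('w4.npy',allow_pickle=True).item()
a=onz('wrist',np.array([[373,227],[436,226],[437,288.5],[374.5,289.5]])/2+[120,60],124,c)
print(a.round(1),a.mean(0).round(1)); d=a[1]-a[0]+a[2]-a[3]; print(np.arctan2(d[1],d[0]))
h=onz('wrist',np.array([[333,152],[473,151],[470,285],[337,286]])/2+[120,60],50,c); print(h.round(1),h.mean(0)); 
w=d[:2]; yaw=np.arctan2(d[1],d[0]); print(rows([*a.mean(0)[:2],150],down(yaw)))
E
```

```text
[[550.3 195.6 124. ]
 [556.  171.9 124. ]
 [531.2 165.5 124. ]
 [525.4 189.8 124. ]] [540.8 180.7 124. ]
-1.336971834627454
[[566.4 221.8  50. ]
 [581.9 154.3  50. ]
 [514.  138.4  50. ]
 [498.3 206.7  50. ]] [540.15165142 180.29921746  50.        ]
(array([0.0143, 0.0058, 0.1058]), array([ 0.0004, -0.0001, -0.0027]))
```

```bash
python3 -m crank '[{"travel":[0.014,0.0055,0.05],"angular":[0,0,-0.0027]},{"travel":[0.014,0.0055,0.1],"angular":[0,0,-0.0027]},{"travel":[0.014,0.0055,0.15],"angular":[0,0,-0.0027]},{"travel":[0.014,0.0055,0.16],"angular":[0,0,-0.0027]},{"travel":[0.014,0.0055,0.16],"angular":[0,0,-0.0027]}]' | grep eef
python3 -c "from h import *;print(rows([540.6,180.5,73],down(-1.337)))"
```

```text
eef_pos: [539.3, 177.7, 117.9]
(array([ 0.0033, -0.0042,  0.0748]), array([ 0.0004,  0.0003, -0.0007]))
```

```bash
python3 -m crank '[{"travel":[0.002,-0.002,0.035],"angular":[0,0,0]},{"travel":[0.002,-0.002,0.07],"angular":[0,0,0]},{"travel":[0.002,-0.002,0.075],"angular":[0,0,0]},{"travel":[0.002,-0.002,0.075],"angular":[0,0,0]}]' | grep -E "eef|force"
python3 -m crank '[{"travel":[0,0,0],"angular":[0,0,0]},{"travel":[0,0,0],"angular":[0,0,0]},{"travel":[0,0,0],"angular":[0,0,0]},{"travel":[0,0,0],"angular":[0,0,0]},{"travel":[0,0,0],"angular":[0,0,0]}]' 0 50 | grep -E "eef|force|open"
python3 -m crank '[{"travel":[0,0,0],"angular":[0,0,0]},{"travel":[0,0,0],"angular":[0,0,0]},{"travel":[0,0,0],"angular":[0,0,0]}]'| grep -E "eef|force|open"
```

```text
eef_pos: [541.5, 179.6, 74.9]
force: [-0.3, -0.4, -0.5]
eef_pos: [541.4, 180.0, 74.6]
force: [0.0, 2.8, 2.4]
opening: 25.5
eef_pos: [541.4, 179.9, 74.6]
force: [-1.4, 0.1, 5.9]
opening: 23.6
```

```bash
python3 -m crank '[{"travel":[0,0,-0.03],"angular":[0,0,0]},{"travel":[0,0,-0.08],"angular":[0,0,0]},{"travel":[0,0,-0.14],"angular":[0,0,0]},{"travel":[0,0,-0.2],"angular":[0,0,0]},{"travel":[0,0,-0.245],"angular":[0,0,0]}]' | grep -E "eef|force|open"
python3 -c "from h import *;print(rows(P(-4.4,27.8,62.6+45),RT))"
```

```text
eef_pos: [540.9, 180.2, 223.6]
force: [0.6, 0.0, -1.4]
opening: 23.4
(array([0.0204, 0.3582, 0.0696]), array([-0.0412, -0.0009,  0.0022]))
```

```bash
python3 -m crank '[{"travel":[0.004,0.06,0],"angular":[-0.008,0,0]},{"travel":[0.008,0.12,0.01],"angular":[-0.016,0,0.001]},{"travel":[0.012,0.18,0.02],"angular":[-0.025,0,0.001]},{"travel":[0.016,0.24,0.035],"angular":[-0.033,0,0.002]},{"travel":[0.02,0.3,0.055],"angular":[-0.041,-0.001,0.002]}]' | grep -E "eef"
python3 -c "from h import *;print(rows(P(-4.4,27.8,62.6+45),RT))"
```

```text
eef_pos: [594.0, 6.1, 188.5]
(array([0.0016, 0.0511, 0.0241]), array([0.0002, 0.0003, 0.0003]))
```

```bash
python3 -m crank '[{"travel":[0.0015,0.025,0.01],"angular":[0,0,0]},{"travel":[0.0015,0.05,0.024],"angular":[0,0,0]},{"travel":[0.0015,0.05,0.024],"angular":[0,0,0]},{"travel":[0.0015,0.05,0.024],"angular":[0,0,0]},{"travel":[0.0015,0.05,0.024],"angular":[0,0,0]}]' | grep -E "eef"
python3 - <<'E'
from h import *
c=get_calibration('wrist'); im=read_camera('wrist'); np.save('w5.npy',c,allow_pickle=True)
p,r=tool(); tip=p+r.apply([0,0,62.6]); sp=P(-4.4,27.8,0)
print(where(),'tip',proj('wrist',tip),'spot',proj('wrist',sp))
x,y=map(int,proj('wrist',sp)[0]); print(x,y)
w=cv2.resize(im[100:250,220:420],None,fx=3,fy=3,interpolation=cv2.INTER_CUBIC)
s=read_camera('side'); a,b=map(int,proj('side',sp)[0]); print('side',proj('side',np.array([tip,sp])),a,b)
s=cv2.resize(s[b-45:b+25,a-30:a+30],None,fx=6,fy=6,interpolation=cv2.INTER_CUBIC)
cv2.imwrite('pics/w5.png',w); cv2.imwrite('pics/s5.png',s)
o=np.zeros((450,800,3),np.uint8); o[:,:600]=w; o[:420,600:]=s[:,80:280]; cv2.imwrite('pics/m5.png',o)
E
```

```text
eef_pos: [601.4, -23.6, 182.2]
(array([ -7.4,  27.8, 108.2]), array([ 0.002, -0.002, -0.003])) tip [[315.31476921 208.72876469]] spot [[319.44871561 190.78951981]]
319 190
side [[324.00185522 175.40384823]
 [324.80365618 187.41394938]] 324 187
```

View pics/m5.png

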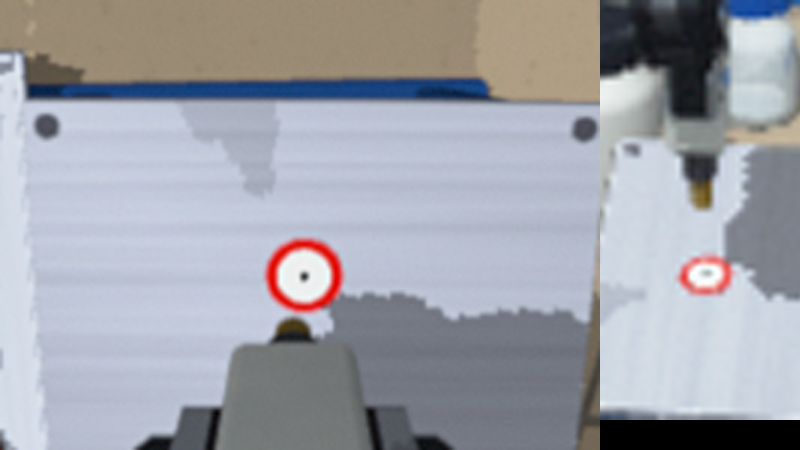

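```bash
python3 -m crank '[{"travel":[0.0015,0.005,0.025],"angular":[0,0,0]},{"travel":[0.0015,0.005,0.05],"angular":[0,0,0]},{"travel":[0.0015,0.005,0.06],"angular":[0,0,0]},{"travel":[0.0015,0.005,0.06],"angular":[0,0,0]},{"travel":[0.0015,0.005,0.06],"angular":[0,0,0]}]' | grep -E "eef|force"
python3 - <<'E'
from h import *
im=read_camera('wrist'); 
p,r=tool(); tip=p+r.apply([0,0,62.6]); sp=P(-4.4,27.8,0)
print(where(),'tip',proj('wrist',tip),'spot',proj('wrist',sp))
w=cv2.resize(im[150:240,270:370],None,fx=5,fy=5,interpolation=cv2.INTER_CUBIC)
s=read_camera('side'); print('side',proj('side',np.array([tip,sp])))
s=cv2.resize(s[160:205,310:340],None,fx=10,fy=10,interpolation=cv2.INTER_CUBIC)
o=np.zeros((450,800,3),np.uint8); o[:,:500]=w; o[:,500:]=s; cv2.imwrite('pics/m6.png',o)
E
```

```text
eef_pos: [605.1, -35.4, 148.6]
force: [-0.2, 0.1, -2.2]
(array([-3.8, 29. , 72.8]), array([ 0.001, -0.001, -0.002])) tip [[315.29303315 208.75150159]] spot [[314.66254782 205.60521757]]
side [[324.2400288  184.43076016]
 [324.80365618 187.41394938]]
```

View pics/m6.png

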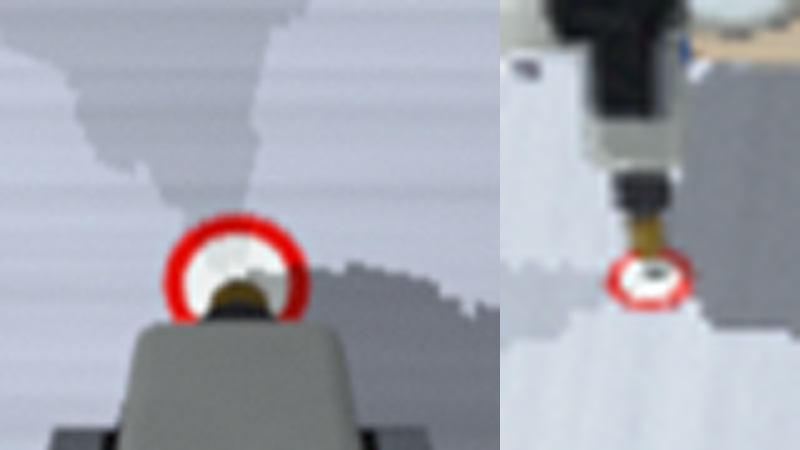

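```bash
python3 -m crank '[{"travel":[0,0,0.006],"angular":[0,0,0]},{"travel":[0,0,0.012],"angular":[0,0,0]},{"travel":[0,0,0.015],"angular":[0,0,0]},{"travel":[0,0,0.015],"angular":[0,0,0]}]' | grep -E "eef|force"
python3 -c "from h import *;print(where())"
python3 -m crank '[{"travel":[0,0,0.002],"angular":[0,0,0]},{"travel":[0,0,0.005],"angular":[0,0,0]},{"travel":[0,0,0.005],"angular":[0,0,0]},{"travel":[0,0,0.005],"angular":[0,0,0]}]' | grep -E "eef|force"
python3 -c "from h import *;print(where(),RP.as_matrix()[:,2]@sense()['force'])"
```

```text
eef_pos: [605.5, -38.2, 139.2]
force: [-0.2, 0.7, -0.7]
(array([-3.7, 28.6, 62.6]), array([ 0.002, -0.002, -0.002]))
eef_pos: [605.7, -38.9, 136.7]
force: [-0.3, 1.4, 0.2]
(array([-3.7, 28.6, 60. ]), array([ 0.002, -0.002, -0.002])) 0.610426631058059
```

```bash
python3 -m crank '[{"travel":[0,0,0.002],"angular":[0,0,0]},{"travel":[0,0,0.0045],"angular":[0,0,0]},{"travel":[0,0,0.0045],"angular":[0,0,0]},{"travel":[0,0,0.0045],"angular":[0,0,0]},{"travel":[0,0,0.0045],"angular":[0,0,0]}]' | grep -E "eef|force"
python3 - <<'E'
from h import *
im=read_camera('wrist'); print(where(),[ (RP.as_matrix()[:,2]@sense()['force']).round(2)])
w=cv2.resize(im[150:240,270:370],None,fx=5,fy=5,interpolation=cv2.INTER_CUBIC)
s=read_camera('side'); S=sense(); print(S['force'],S['clock'],(RP.as_matrix()[:,2]@S['force']).round(2))
s=cv2.resize(s[160:205,310:340],None,fx=10,fy=10,interpolation=cv2.INTER_CUBIC)
o=np.zeros((450,800,3),np.uint8); o[:,:500]=w; o[:,500:]=s; cv2.imwrite('pics/m7.png',o)
E
```

```text
eef_pos: [605.8, -39.5, 134.1]
force: [-1.6, 1.7, 1.0]
(array([-3.7, 28.6, 57.3]), array([ 0.002, -0.002, -0.002])) [np.float64(0.86)]
[-1.06711508  2.57784695  1.05586648] 15.6833 1.73
```

View pics/m7.png

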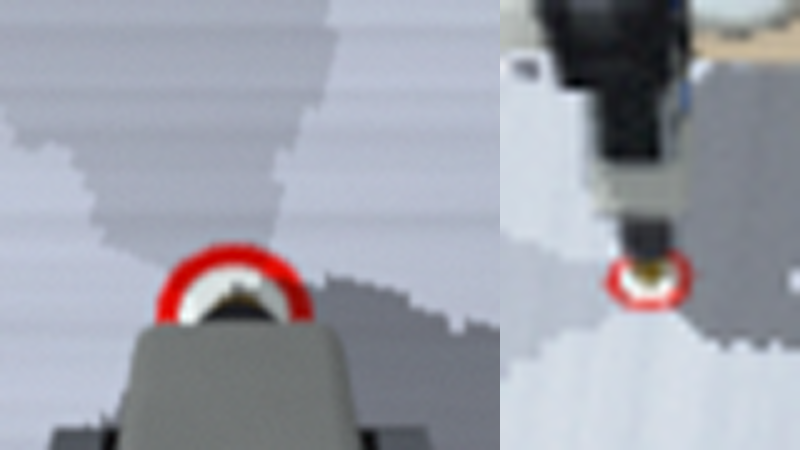

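```bash
python3 - <<'E'
from h import *
im=read_camera('top'); cv2.imwrite('pics/t8.png',cv2.resize(im[150:300,230:480],None,fx=3.2,fy=3.2,interpolation=cv2.INTER_CUBIC))
E
```

```text
(no output)
```

View pics/t8.png

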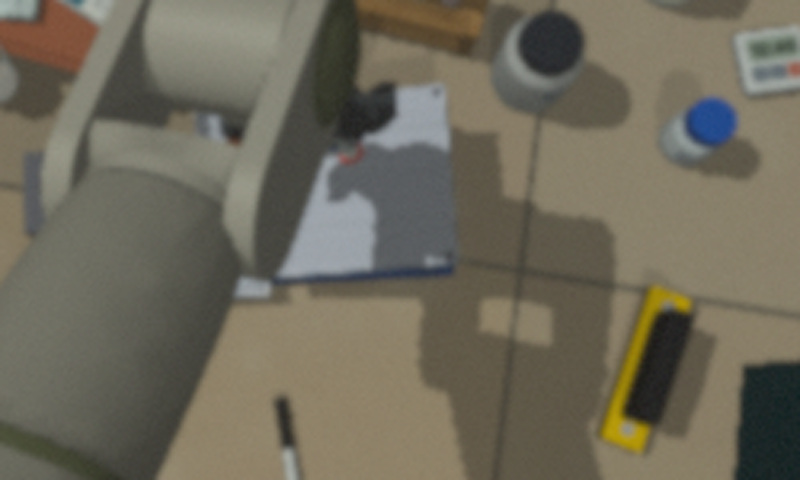

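The scraper is upright at its old place (crop 648,370). The jar and bottle look undisturbed, and the tip is on the ring.

```bash
python3 -m crank '[{"travel":[0,0,0],"angular":[0,0,0]},{"travel":[0,0,0],"angular":[0,0,0]},{"travel":[0,0,0],"angular":[0,0,0]}]'; python3 -c "
from h import *
print(where()); print(close_job())"
```

```text
clock: 15.98
eef_pos: [605.8, -39.5, 134.0]
tcp_rot: [0.129, 0.986, 0.108, 0.013]
force: [-1.1, 1.8, 1.5]
opening: 23.4
(array([-3.7, 28.6, 57.2]), array([ 0.001, -0.002, -0.002]))
the job is handed in; nothing more can be done
None
```

The job is handed in at 16.0 s on the robot's clock, with the probe still held and pressed on the red ring. No verdict was given.

**What I did:** I gripped the scraper by its rib and swept it flat down the panel with light contact. I then stood it back where it came from, lifted the probe out of its block, tilted it square to the panel and pressed it on the ring.

**Last checks:**
- **Chips:** all four showed inside the trough, in the side and wrist pictures taken after the sweep.
- **Scraper:** it stands upright on the worktop, well clear of the stand, and let go.
- **Probe position:** the tip is within about 1 mm of the ring's centre in the wrist and side views. It is within about 0.2 degrees of square to the stand pose I estimated from the images.
- **Probe pressure:** the tip is in by about 5.5 mm and pushing with roughly 3 N. Both are inferred from the tool height and a wrist-force reading that varies by about 1 N, because the plunger cannot be read directly.
- **Bystanders:** the jar and bottle look unmoved. I did not look at the beaker in the last picture, but the arm never came near it.

**Disagreement:** with the stand height left free, the image fit put it at 75 mm, against the 80 mm stated. I used 79.7 mm, and the scraper's contact with the panel agreed with that to about 1 mm.

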